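# Thread a tailed compression spring onto a keyed clamp rod

### The job

Take the long tailed spring standing in the tray and thread it, tail end down, over the upright rod of the mast clamp, pressing only gently and twisting it a little whenever its tail snags on one of the two notched collars, until it sits fully home on the boss. Then lock it by turning it until its tail, under the lower collar, points squarely sideways (about a right angle, to either side, from the red stripe), and let go. Do not push hard and leave the short spring and the sleeve in the tray alone.

Things in the scene. Friction and masses are not known exactly. Their poses are not given: they have to be found in the camera images.
- spring: long bright steel coil spring standing upright: 38 mm outer, 32 mm inner diameter, 62 mm long when free, about 55 g. Origin on its axis at the (unloaded) lower end, z up the axis, x towards the tail, a 3 mm wire that points inwards from the lowest coil. Grip its top 25 mm from the side, any direction about the axis. Held there it keeps its shape, only its lowest coil yields (see foot_end)
- foot_end (a point): centre of the lower end of the spring's lowest coil. Pressed, this coil moves up along the spring: it starts to yield at 2 N, then 0.4 N more per mm up to 10 mm (6 N), then it is solid
- tail (a point): a point on the spring's inward tail, 10 mm from the spring's axis and 2 mm above its lower end; the tail's tip is 7.5 mm from the axis
- stand: fixed mast clamp: metal plate 120 (x) x 90 x 10 mm on the bench, an upstand 26 mm high along its -x edge, a red stripe on top at the +x edge. Origin at the middle of the plate's underside, z up. In its middle a dark round boss (44 mm diameter, top 16 mm above the bench) with an upright 9 mm rod, tapered at the end, its top 62 mm above the boss
- seat (a point): middle of the top face of the boss, 16 mm above the bench, where the spring's lower end must rest; axes as the stand's
- mid_up (a point): centre of the upper brass collar on the rod (25 mm diameter): underside 34 mm and top 40 mm above the boss. Below it the tail can turn freely for 20 mm. It has one notch, 4.6 mm wide and down to the rod, for the 3 mm tail to pass. The notch points within 0.75 rad (43 deg) of the stand's +x (the red stripe), to either side: its angle is its own and not measured (this point's axes are the stand's). The collar cannot be turned by hand
- mid_low (a point): centre of the lower brass collar on the rod (25 mm diameter): underside 8 mm and top 14 mm above the boss. Below it the tail can turn freely. It has one notch, 4.6 mm wide and down to the rod, for the 3 mm tail to pass. The notch points within 0.65 rad (37 deg) of the stand's +x (the red stripe), to either side: its angle is its own and not measured (this point's axes are the stand's). The collar cannot be turned by hand
- tray: black fixed tray, 120 x 270 mm, rim 14 mm high, in which the spring and two other parts stand in a row along its y axis, 85 mm apart. Origin at the middle of its underside
- short_spring: plain dark spring without a tail, 34 mm diameter and 34 mm high, standing in the tray: leave alone. Origin at the middle of its underside
- sleeve: brass sleeve, 32 mm diameter and 28 mm high, standing in the tray: leave alone. Origin at the middle of its underside
There are look-alikes about, which are no part of the job. Of the things like the spring, leave any that is blue, orange or turquoise; of the rest the larger one is meant.

How it is judged:
On the way, in this order (a step that is already met when the one before it is completed fails the run):
1. the spring is over the rod with its tail below the upper collar (z of foot_end in the frame of seat below 0.03 m and horizontal distance between foot_end and seat below 0.005 m), for 0.1 s.
2. the spring sits home on the boss, its tail below the lower collar (z of foot_end in the frame of seat below 0.003 m and horizontal distance between foot_end and seat below 0.005 m), for 0.1 s.
At the end, for the whole second after the job is handed in: the spring stands upright round the rod, lower end within 3 mm of the boss top and 5 mm of its middle, turned so that its tail (spring x) points within 0.5 rad (29 degrees) of the stand's +y or -y, i.e. 61 to 119 degrees from the red stripe; released and at rest (all of step 2 and z of foot_end in the frame of seat above -0.003 m and angle between spring's own z axis and vertical below 0.12 rad and angle between the x axis of spring and the y axis of seat, either way round below 0.5 rad and linear speed of spring below 0.02 m/s and contact force between the fingers and spring below 0.1 N); the robot touches nothing.
It fails at once if the spring is pressed against the clamp with more than 25 N (contact force between spring and stand above 25 N).
It fails at once if the short spring is moved more than 30 mm (distance of short_spring from where it was at the start of the episode above 0.03 m).
It fails at once if the sleeve is moved more than 30 mm (distance of sleeve from where it was at the start of the episode above 0.03 m).
It also fails if it takes over 72 s, if anything falls off the work surface, if the arm or the gripper's body presses on something with over 40 N, if the wrist force passes 120 N, or if a joint passes its speed limit or range.

### The arm

A 6-joint arm with a two-finger parallel gripper is mounted at the origin on the work surface. World frame = base frame: x ahead of the robot, y to its left, z up, the work surface at z = 0. Lengths are in m, angles in rad, forces in N, time in s.
With the tool pointing down it reaches from about 0.325 to 1 m from the base axis. Payload 5.1 kg.
Tool frame: the origin (TCP) lies midway between the tips of the shut fingers; the grasp point (between the pads) lies 19 mm behind it; z points along the fingers, y is the line along which they close (so a half turn about z gives the same grasp; the last joint's range is limited). The gripper opens to 85 mm and grips with 20 to 120 N. Pads are 22 mm wide; open, the fingers measure 114 mm over their backs; the gripper's body (76 mm by 85 mm) begins 54 mm behind the grasp point. The pads swing forward as they close: fully open they stand 13 mm farther back than shut.
Start: joints at [1.213, 0.124, 1.65, -0, 1.367, -0.083], TCP at [0.176, 0.626, 0.231] pointing down, gripper open.
Joint ranges: [-2.61, 2.61], [-1.02, 2.33], [0.03, 2.71], [-1.35, 4.49], [0.32, 2.68], [-2.91, 2.91]. Speed limits (rad/s): [2.57, 2.57, 3.14, 3.14, 3.14, 3.14].

### API

Orientations are given as a unit quaternion [x, y, z, w].
In Python, from rig import manip gives the robot as it stands.
- The arm moves only by the tool move_arm, never from a script. Its argument "plan" is a list of rows, each a list of 7 numbers: the shift along the world's x, y, z normalised to -1 to 1, where 1 is 15 cm, then the turn, a rotation vector about the world's x, y, z normalised to -1 to 1, where 1 is 90 degrees, then the gripper's target within -1 to 1 (shut at 1, half-way at 0, fully open at -1). In form: [[x, y, z, rx, ry, rz, claw], ...]. A call has exactly 10 rows; each row shifts and turns the commanded pose from where the row before left it; what a row does not reach is not made up. A row lasts 1/8 s, in which the tool goes at most 62.5 mm and 10.7 degrees, less where a joint would pass 70% of its speed; a pose out of reach is approached as far as the arm can. A call with a number of a shift or a turn outside -1 to 1 is refused whole. A call with a gripper value outside its range is refused whole. The fingers move at their own pace and stop on an object; "grip_force" is the grip in N (left out, the last holds). Time passes only in rows, so rows that do not move let the fingers close, or fill a call up. It gives the time, the measured TCP pose, the force, the opening and the grip force at its end, in the units of the state.
- manip.state(): the state, without advancing time (a new reading comes with each control period).
- manip.snapshot(name): name is "side" or "top"; returns a dict with "img" (400x640x3 uint8, red, green, blue), "depth" (400x640 float32, m along the optical axis (not along the pixel's ray), 0 where there is no reading), "fovy" (degrees; the focal length in pixels is half the picture's height over the tangent of half this angle, whatever the lens; pixels are square), "cx", "cy" (the principal point, pixels), "k1" (the pictures are not rectified: a ray, as slopes to the right and down, at radius r is drawn at 1 + k1 r^2 times it, then the intrinsics apply), "cam_to_world" (4x4, takes a point from camera to world coordinates). Camera axes: x right, y up, looking along -z (the intrinsics and any distortion apply to the point x, -y, -z); pixel columns grow to the right and rows downward; lengths in m; the calibration is good to about 2 mm. A picture is of the moment at which its call begins.
- manip.hand_in(): hands the job in; it is judged then, once.
The state is a dict: "clock": time; "joint_pos": joint angles; "joint_vel": joint speeds; "effort": joint torques, N m; "tool_pos": TCP position; "orientation": TCP orientation; "ft_force": force on the tool from outside, world axes, zero at the start; "torque": the same for the moment, N m; "grip_width": finger opening in m; "gripper_force": force on a finger pad.
Only numpy, scipy, OpenCV 4.12 (cv2) and the standard library are available. Lean on these libraries where they do the work, as an engineer would, in place of code of your own. Each camera call takes 0.05 s, during which the arm holds its last target. There are 200 camera calls.

## Working session

There is one attempt and no reset: what is moved stays moved. The work goes in short steps, Python scripts to look and compute and a tool call to move; the robot and the scene stay as the last step left them, time stands still between calls to the robot, and variables do not carry over. Pictures are saved under pics/ and viewed, at most 10 in all, crops included, and the job is handed in when it is done.

Besides the shell and the picture viewer there is one more tool, called after "Request:" as name(argument=value, ...), one argument or row to a line, values as JSON. move_arm: Moves the arm, as the interface text tells. Scaled input: -1 to 1 covers 15 cm each way for a shift and 90 degrees each way for a turn. Its arguments: {"type":"object","properties":{"plan":{"type":"array"},"grip_force":{"type":"number"}},"required":["plan"]}

```bash
mkdir -p pics; cat > h.py <<'E'
import numpy as np, cv2
from rig import manip
def snap(n):
    s=manip.snapshot(n); np.savez(f'/tmp/{n}.npz',**s); return s
def K(s):
    h=s['img'].shape[0]; f=h/2/np.tan(np.radians(s['fovy'])/2)
    return np.array([[f,0,s['cx']],[0,f,s['cy']],[0,0,1.]]),np.array([s['k1'],0,0,0.])
def ray(s,u,v):
    k,d=K(s); p=cv2.undistortPoints(np.array([[[u,v]]],float),k,d)[0,0]
    T=s['cam_to_world']; r=T[:3,:3]@np.array([p[0],-p[1],-1]); return T[:3,3],r
def onz(s,u,v,z):
    o,r=ray(s,u,v); return o+r*(z-o[2])/r[2]
def proj(s,P):
    k,d=K(s); T=np.linalg.inv(s['cam_to_world']); q=T[:3,:3]@np.array(P)+T[:3,3]
    q=np.array([q[0],-q[1],-q[2]]); return cv2.projectPoints(q[None],np.zeros(3),np.zeros(3),k,d)[0][0,0]
def save(s,name): cv2.imwrite(f'pics/{name}.png',s['img'][...,::-1])
E
python3 - <<'E'
from h import *
for n in('top','side'):
    s=snap(n); save(s,n+'0'); print(n,s['fovy'],s['cx'],s['cy'],s['k1'],s['cam_to_world'].round(3).tolist())
print(manip.state())
E
```

```text
top 48.965642824514944 314.5903064067909 200.05687151652435 -0.12090487109200315 [[0.007, 0.982, -0.187, 0.428], [-1.0, 0.007, -0.002, -0.076], [-0.001, 0.187, 0.982, 0.833], [0.0, 0.0, 0.0, 1.0]]
side 43.14286181455294 306.3295654466788 204.29005580840845 -0.10582871944259338 [[0.997, 0.048, -0.063, 0.51], [-0.078, 0.677, -0.732, -0.794], [0.008, 0.734, 0.679, 0.719], [0.0, 0.0, 0.0, 1.0]]
{'clock': 0.1, 'joint_pos': array([ 1.21340370e+00,  1.24454096e-01,  1.65152585e+00, -9.24246114e-06,
        1.36748685e+00, -8.26072455e-02]), 'joint_vel': array([ 8.30646660e-04, -1.36428944e-03, -2.32175604e-03,  4.84379587e-05,
       -8.54828658e-04,  6.93799797e-04]), 'effort': array([-2.99532248e-04, -4.24928784e+01, -3.66653359e+01, -6.15392605e-05,
        3.98632008e-03, -3.29489268e-06]), 'tool_pos': array([0.17621568, 0.62509431, 0.23017359]), 'orientation': array([ 1.36959855e-01,  9.90576156e-01, -9.15473340e-04, -2.00080621e-04]), 'ft_force': array([ 0.60771494, -0.24579254, -0.40831301]), 'torque': array([-0.02989843,  0.02214701, -0.00343753]), 'gripper_force': 0.0, 'grip_width': 0.08521500708423742}
```

View pics/top0.png

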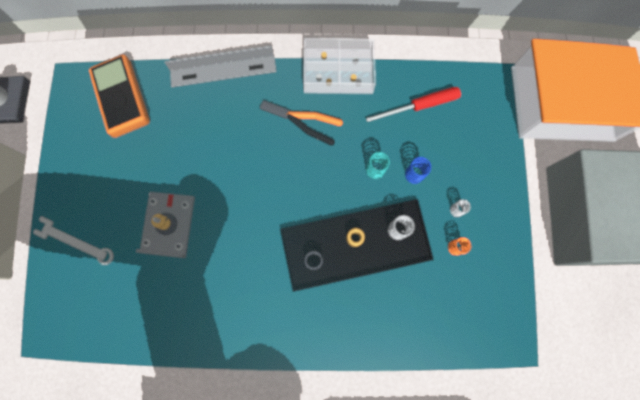

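View pics/side0.png

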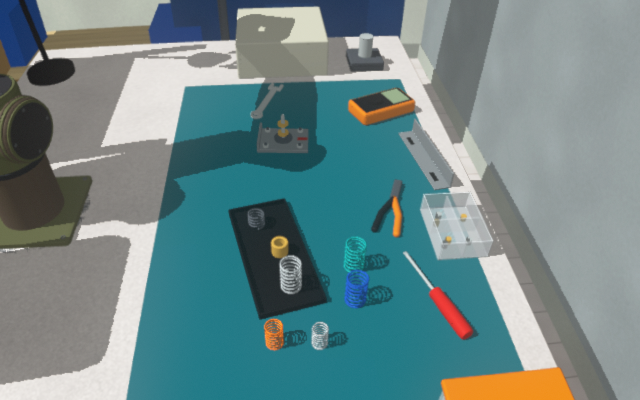

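Top view candidates:
- Bright steel coil in the tray at (401,227), side view (290,274).
- Smaller bright coil at (460,208).
- Turquoise (377,165), blue (418,170) and orange (459,246) coils, ruled out by colour.

The tray coil is the larger bright one, so it is the spring. The stand is at (165,224). I'll confirm it in a crop and measure.

```bash
python3 - <<'E'
from h import *
ld=lambda n:dict(np.load(f'/tmp/{n}.npz'))
t=ld('top');s=ld('side')
def crop(s,x,y,w,h): return cv2.resize(s['img'][y:y+h,x:x+w],(400,300),interpolation=cv2.INTER_CUBIC)
a=np.vstack([np.hstack([crop(t,375,205,56,42),crop(t,132,184,72,54)]),np.hstack([crop(s,256,248,72,54),crop(s,248,106,72,54)])])
cv2.imwrite('pics/crop1.png',a[...,::-1])
# bright spring mask
for n,c,(x0,x1,y0,y1) in(('top',t,(375,425,205,250)),('side',s,(270,310,250,298))):
    im=c['img'].astype(int);m=np.zeros(im.shape[:2],np.uint8)
    m[y0:y1,x0:x1]=(im.min(2)>110)[y0:y1,x0:x1]
    ys,xs=np.nonzero(m);print(n,xs.min(),xs.max(),ys.min(),ys.max(),xs.mean(),ys.mean())
    (cx,cy),r=cv2.minEnclosingCircle(np.c_[xs,ys].astype(np.float32));print(cx,cy,r)
# red stripe & gold
for n,c,(x0,x1,y0,y1) in(('top',t,(135,200,185,262)),('side',s,(250,320,105,160))):
    im=c['img'].astype(int);hs=cv2.cvtColor(c['img'],cv2.COLOR_RGB2HSV)
    red=((hs[...,0]<6)|(hs[...,0]>174))&(hs[...,1]>130)&(hs[...,2]>70); gold=(hs[...,0]>12)&(hs[...,0]<30)&(hs[...,1]>100)&(hs[...,2]>60)
    for nm,m in(('red',red),('gold',gold)):
        mm=np.zeros_like(m);mm[y0:y1,x0:x1]=m[y0:y1,x0:x1];ys,xs=np.nonzero(mm)
        print(n,nm,len(xs),xs.mean() if len(xs) else 0,ys.mean() if len(xs) else 0, (xs.min(),xs.max(),ys.min(),ys.max()) if len(xs) else 0)
E
```

```text
top 388 414 215 239 401.578125 227.4609375
400.5 227.0 13.82941722869873
side 279 301 255 293 289.4536489151874 273.40236686390534
290.0 274.0 19.235483169555664
top red 21 169.76190476190476 200.04761904761904 (np.int64(168), np.int64(171), np.int64(196), np.int64(204))
top gold 137 162.02189781021897 222.5109489051095 (np.int64(152), np.int64(169), np.int64(215), np.int64(228))
side red 9 301.8888888888889 138.11111111111111 (np.int64(298), np.int64(305), np.int64(138), np.int64(139))
side gold 94 282.4255319148936 128.5744680851064 (np.int64(278), np.int64(287), np.int64(120), np.int64(136))
```

View pics/crop1.png

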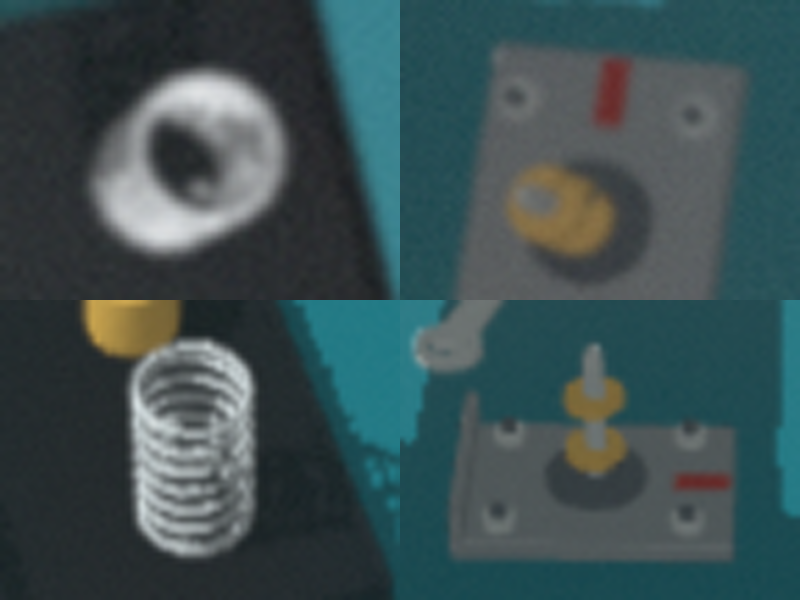

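The crop confirms it: top-left and bottom-left show the large bright tailed coil in the tray, with a tail blob near crop (203,190). The right panels show the stand with its red stripe, boss, rod and collars.

```bash
cat >> h.py <<'E'
def tri(obs):
    A=np.zeros((3,3));b=np.zeros(3)
    for s,u,v in obs:
        o,r=ray(s,u,v); r=r/np.linalg.norm(r); M=np.eye(3)-np.outer(r,r); A+=M;b+=M@o
    return np.linalg.solve(A,b)
ld=lambda n:dict(np.load(f'/tmp/{n}.npz'))
E
python3 - <<'E'
from h import *
t=ld('top');s=ld('side')
print('spring top tri',tri([(t,404.1,225.7),(s,290.6,263.7)]))
print('top z65',onz(t,404.1,225.7,.065),onz(s,290.6,263.7,.065))
print('rod tip tri',tri([(t,156.7,220),(s,282.9,114.1)]), onz(t,156.7,220,.078),onz(s,282.9,114.1,.078))
print('boss',onz(t,132+188/5.556,184+222/5.556,.016),onz(s,248+196/5.556,106+178/5.556,.016))
tr=[(132+117/5.556,184+97/5.556),(132+292/5.556,184+115/5.556)]
sr=[(248+(x-400)/5.556,106+(y-300)/5.556) for x,y in((508,433),(690,433),(498,516),(687,518))]
print('screws top',[onz(t,*p,.012).round(4) for p in tr]);print('screws side',[onz(s,*p,.012).round(4) for p in sr])
st=[(132+213/5.556,184+60/5.556),(132+208/5.556,184+125/5.556)]
ss=[(248+276/5.556,106+182/5.556),(248+330/5.556,106+181/5.556)]
print('stripe',[onz(t,*p,.0105).round(4) for p in st],[onz(s,*p,.0105).round(4) for p in ss])
print('tail blob',onz(t,375+203/7.14,205+190/7.14,.005),'axis bottom ctr top-view img',)
# tray floor depth
def dz(c,u,v):
    o,r=ray(c,u,v);d=np.median(c['depth'][v-2:v+3,u-2:u+3]);return (o+r*d).round(4)
print('tray floor',dz(t,380,245),dz(t,330,240),dz(s,270,220),'mat',dz(t,240,250),dz(s,330,200))
# tray corners
print([onz(t,*p,.014).round(3) for p in((281,226),(416,197),(433,260),(294,291))])
E
```

```text
spring top tri [ 0.53096317 -0.23337701  0.06283264]
top z65 [ 0.52913377 -0.23303945  0.065     ] [ 0.53241589 -0.23494248  0.065     ]
rod tip tri [0.53638142 0.20317404 0.08055632] [0.53387365 0.20372264 0.078     ] [0.53931955 0.20813801 0.078     ]
boss [0.53519536 0.20823407 0.016     ] [0.53845955 0.19998121 0.016     ]
screws top [array([0.5792, 0.2382, 0.012 ]), array([0.5734, 0.1753, 0.012 ])]
screws side [array([0.5014, 0.2426, 0.012 ]), array([0.5816, 0.237 , 0.012 ]), array([0.4958, 0.1808, 0.012 ]), array([0.5759, 0.1737, 0.012 ])]
stripe [array([0.5929, 0.2052, 0.0105]), array([0.5699, 0.2053, 0.0105])] [array([0.5731, 0.2024, 0.0105]), array([0.5965, 0.2015, 0.0105])]
tail blob [ 0.52571128 -0.24370271  0.005     ] axis bottom ctr top-view img
tray floor [ 0.5001 -0.1985  0.0046] [ 0.5092 -0.1039  0.0034] [ 0.4996 -0.0643  0.0035] mat [0.4889 0.0664 0.0014] [ 0.6275 -0.0102  0.0008]
[array([ 0.534, -0.012,  0.014]), array([ 0.591, -0.268,  0.014]), array([ 0.471, -0.296,  0.014]), array([ 0.414, -0.038,  0.014])]
```

Request:
move_arm(
  plan=[
    [0.148,-0.358,0,0,0,-0.069,-1],
    [0.148,-0.358,0,0,0,-0.069,-1],
    [0.148,-0.358,0,0,0,-0.069,-1],
    [0.148,-0.358,0,0,0,-0.069,-1],
    [0.148,-0.358,0,0,0,-0.069,-1],
    [0.148,-0.358,0,0,0,-0.069,-1],
    [0.148,-0.358,0,0,0,-0.069,-1],
    [0.148,-0.358,0,0,0,-0.069,-1],
    [0.148,-0.358,0,0,0,-0.069,-1],
    [0.148,-0.358,0,0,0,-0.069,-1],
  ],
  grip_force=30,
)

```text
clock: 1.35
tool_pos: [0.3985, 0.0868, 0.2311]
orientation: [0.63, 0.777, 0.0, 0.0]
ft_force: [1.1, -0.5, -0.2]
grip_width: 0.0854
gripper_force: 0.0
```

Request:
move_arm(
  plan=[
    [0.148,-0.358,0,0,0,0,-1],
    [0.148,-0.358,0,0,0,0,-1],
    [0.148,-0.358,0,0,0,0,-1],
    [0.148,-0.358,0,0,0,0,-1],
    [0.148,-0.358,0,0,0,0,-1],
    [0.148,-0.358,0,0,0,0,-1],
    [0,0,-0.2,0,0,0,-1],
    [0,0,-0.2,0,0,0,-1],
    [0,0,0,0,0,0,-1],
    [0,0,0,0,0,0,-1],
  ],
)

```text
clock: 2.6
tool_pos: [0.532, -0.2337, 0.1723]
orientation: [0.628, 0.778, 0.0, 0.001]
ft_force: [0.4, 0.2, -0.5]
grip_width: 0.0857
gripper_force: 0.0
```

Request:
move_arm(
  plan=[
    [0,0,-0.15,0,0,0,-1],
    [0,0,-0.15,0,0,0,-1],
    [0,0,-0.15,0,0,0,-1],
    [0,0,-0.15,0,0,0,-1],
    [0,0,-0.15,0,0,0,-1],
    [0,0,-0.1,0,0,0,-1],
    [0,0,-0.07,0,0,0,-1],
    [0,0,0,0,0,0,-1],
    [0,0,0,0,0,0,0],
    [0,0,0,0,0,0,0.2],
  ],
  grip_force=40,
)

```text
clock: 3.85
tool_pos: [0.5322, -0.2339, 0.0342]
orientation: [0.628, 0.778, 0.0, 0.001]
ft_force: [-0.2, 0.2, -0.5]
grip_width: 0.0518
gripper_force: 0.0
```

Request:
move_arm(
  plan=[
    [0,0,0,0,0,0,1],
    [0,0,0,0,0,0,1],
    [0,0,0,0,0,0,1],
    [0,0,0,0,0,0,1],
    [0,0,0,0,0,0,1],
    [0,0,0,0,0,0,1],
    [0,0,0.1,0,0,0,1],
    [0,0,0.2,0,0,0,1],
    [0,0,0.2,0,0,0,1],
    [0,0,0.2,0,0,0,1],
  ],
)

```text
clock: 5.1
tool_pos: [0.531, -0.2333, 0.1395]
orientation: [0.628, 0.778, -0.0, -0.001]
ft_force: [-0.1, -0.9, 0.0]
grip_width: 0.0372
gripper_force: 44.0
```

Request:
move_arm(
  plan=[
    [0,0,0.14,0,0,0,1],
    [0,0.2,0,0,0,0.1,1],
    [0,0.35,0,0,0,0.115,1],
    [0.01,0.35,0,0,0,0.115,1],
    [0.01,0.35,0,0,0,0.115,1],
    [0.01,0.35,0,0,0,0.115,1],
    [0.01,0.35,0,0,0,0.115,1],
    [0,0.35,0,0,0,0.115,1],
    [0,0.35,0,0,0,0.115,1],
    [0,0.28,0,0,0,0.115,1],
  ],
)

```text
clock: 6.35
tool_pos: [0.5368, 0.2078, 0.1592]
orientation: [-0.125, 0.992, -0.0, -0.001]
ft_force: [1.0, -0.4, -0.2]
grip_width: 0.0374
gripper_force: 44.0
```

```bash
python3 - <<'E'
from h import *
s=snap('side');t=snap('top');st=manip.state();print(st['tool_pos'],st['ft_force'],st['orientation'])
p=st['tool_pos'];a=proj(s,p);b=proj(t,p);print(a,b)
def crop(s,x,y,w,h): return cv2.resize(s['img'][y:y+h,x:x+w],(400,600),interpolation=cv2.INTER_CUBIC)
cv2.imwrite('pics/c2.png',np.hstack([crop(s,250,70,60,90),crop(t,120,175,60,90)])[...,::-1])
E
```

```text
[0.53670354 0.20912423 0.15920476] [0.02352347 0.54733671 0.18297897] [-1.24452521e-01  9.92225346e-01  3.82482233e-04 -5.35424839e-04]
[280.89135535  82.85413189] [135.75535703 210.85586262]
```

View pics/c2.png

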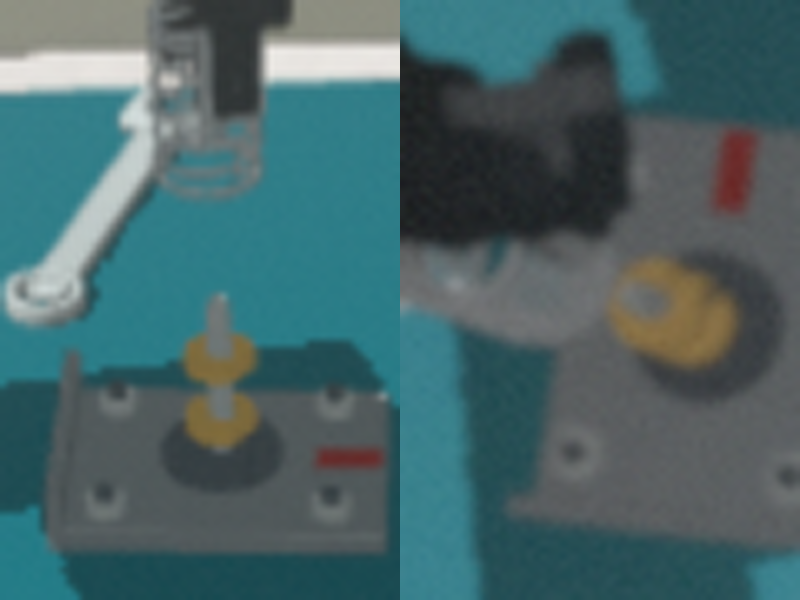

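```bash
python3 - <<'E'
from h import *
s=ld('side');t=ld('top');k=6.667
S=lambda x,y:(250+x/k,70+y/k); T=lambda x,y:(120+(x-400)/k,175+y/k)
print('spring bottom',onz(s,*S(209.5,162),.128))
print('rod tip',onz(s,*S(219,297),.078),'collar up',onz(s,*S(221,354),.056),'collar low',onz(s,*S(221,414),.030),'boss',onz(s,*S(222,450),.016))
print('top: tip',onz(t,*T(646,297),.078),'collar up',onz(t,*T(660,305),.056),'boss',onz(t,*T(709,324),.016))
# predicted spring bottom outline in both for measured TCP
for a in np.linspace(0,2*np.pi,8,endpoint=False):
    P=[.5367+.0175*np.cos(a),.2085+.0175*np.sin(a),.129];u=proj(s,P);v=proj(t,P)
    print(((u-[250,70])*k).round(),((v-[120,175])*k+[400,0]).round())
E
```

```text
spring bottom [0.53728567 0.21267881 0.128     ]
rod tip [0.53911707 0.20623812 0.078     ] collar up [0.53921492 0.20375498 0.056     ] collar low [0.53866745 0.20453696 0.03      ] boss [0.53860883 0.2022059  0.016     ]
top: tip [0.53468261 0.20341904 0.078     ] collar up [0.53564581 0.20747791 0.056     ] boss [0.53589568 0.20728083 0.016     ]
[260. 164.] [561. 190.]
[243. 146.] [511. 209.]
[206. 140.] [488. 258.]
[170. 149.] [504. 308.]
[157. 168.] [550. 329.]
[173. 186.] [600. 309.]
[210. 193.] [623. 260.]
[247. 183.] [607. 210.]
```

Side view: the spring's lower ring is centred near crop (210,162) and the rod tip is at (219,297). The spring is about 2 mm short in x and 3 mm too far in y. I'll lower it close to the tip and check again.

Request:
move_arm(
  plan=[
    [0.013,-0.008,-0.1,0,0,0,1],
    [0,0,-0.1,0,0,0,1],
    [0,0,-0.06,0,0,0,1],
    [0,0,0,0,0,0,1],
    [0,0,0,0,0,0,1],
    [0,0,0,0,0,0,1],
    [0,0,0,0,0,0,1],
    [0,0,0,0,0,0,1],
    [0,0,0,0,0,0,1],
    [0,0,0,0,0,0,1],
  ],
)

```text
clock: 7.7
tool_pos: [0.5396, 0.2047, 0.1203]
orientation: [-0.122, 0.993, -0.0, 0.0]
ft_force: [0.1, 0.2, -0.7]
grip_width: 0.0369
gripper_force: 44.0
```

```bash
python3 - <<'E'
from h import *
s=snap('side');t=snap('top');st=manip.state();p=st['tool_pos'];print(p,st['ft_force'],st['orientation'])
for c,o in((s,(255,85)),(t,(130,185))):
  q=[((proj(c,[p[0]+.0175*np.cos(a),p[1]+.0175*np.sin(a),p[2]-.031])-o)*10).round() for a in np.arange(8)*np.pi/4]; print([tuple(map(int,x)) for x in q])
def crop(s,x,y,w,h): return cv2.resize(s['img'][y:y+h,x:x+w],(400,600),interpolation=cv2.INTER_CUBIC)
cv2.imwrite('pics/c3.png',np.hstack([crop(s,255,85,40,60),crop(t,130,185,40,60)])[...,::-1])
E
```

```text
[0.53953822 0.20470467 0.12031257] [-0.15929264 -0.08944042 -1.46219432] [-1.21479375e-01  9.92593956e-01 -1.26987699e-05 -1.82144514e-05]
[(355, 254), (330, 227), (276, 217), (224, 231), (203, 260), (228, 288), (283, 299), (336, 284)]
[(248, 209), (178, 238), (144, 307), (168, 378), (234, 408), (305, 380), (339, 309), (315, 239)]
```

View pics/c3.png

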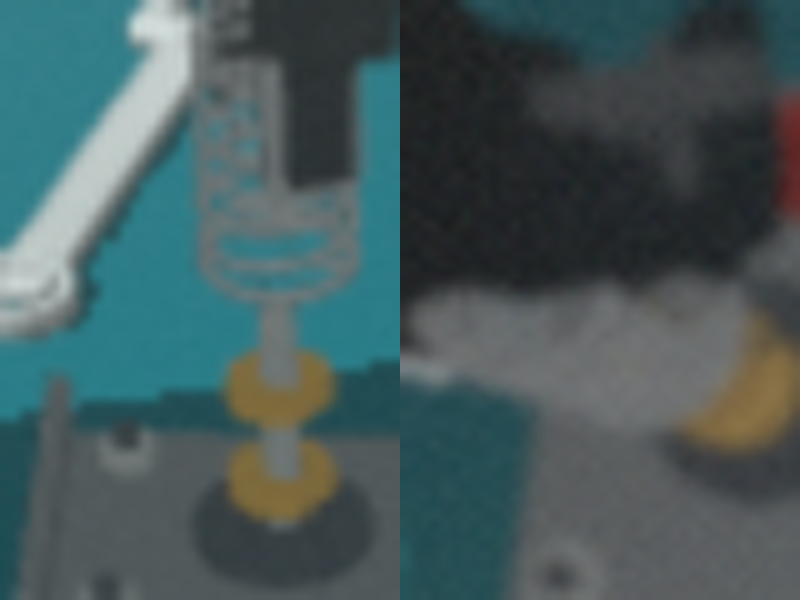

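```bash
python3 - <<'E'
from h import *
s=ld('side')
for x,y,z in((281,378,.056),(282,470,.030),(283,517,.016)): print(onz(s,255+x/10-.05,85+y/10-.05,z))
E
```

```text
[0.53904901 0.20523136 0.056     ]
[0.53869833 0.20514795 0.03      ]
[0.53864846 0.20571481 0.016     ]
```

Request:
move_arm(
  plan=[
    [-0.004,0.004,-0.04,0,0,0,1],
    [0,0,-0.05,0,0,0,1],
    [0,0,-0.05,0,0,0,1],
    [0,0,-0.05,0,0,0,1],
    [0,0,0,0,0,0,1],
    [0,0,0,0,0,0,1],
    [0,0,0,0,0,0,1],
    [0,0,0,0,0,0,1],
    [0,0,0,0,0,0,1],
    [0,0,0,0,0,0,1],
  ],
)

```text
clock: 9.05
tool_pos: [0.539, 0.2053, 0.0919]
orientation: [-0.121, 0.993, -0.0, 0.0]
ft_force: [0.3, 0.1, -0.6]
grip_width: 0.0375
gripper_force: 44.0
```

```bash
python3 - <<'E'
from h import *
s=snap('side');st=manip.state();p=st['tool_pos'];print(p,st['ft_force'],st['torque'])
cv2.imwrite('pics/c4.png',cv2.resize(s['img'][85:145,255:305],(500,600),interpolation=cv2.INTER_CUBIC)[...,::-1])
E
```

```text
[0.5389786  0.20527583 0.09187668] [-0.06068765  0.80139994 -1.2907382 ] [-0.06376074  0.04248791  0.01598241]
```

View pics/c4.png

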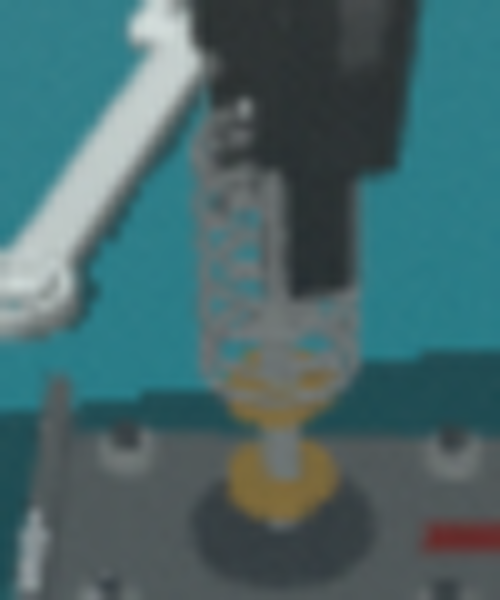

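Side view: the rod is inside the spring, ring centred at crop x≈282, and the lower end is just above the upper collar. Next I press gently and sweep.

Request:
move_arm(
  plan=[
    [0,0,-0.03,0,0,0,1],
    [0,0,-0.036,0,0,0,1],
    [0,0,0,0,0,0,1],
    [0,0,0,0,0,0,1],
    [0,0,0,0,0,0,1],
    [0,0,0,0,0,0,1],
    [0,0,0,0,0,0,1],
    [0,0,0,0,0,0,1],
    [0,0,0,0,0,0,1],
    [0,0,0,0,0,0,1],
  ],
)

```text
clock: 10.35
tool_pos: [0.5391, 0.2053, 0.082]
orientation: [-0.121, 0.993, 0.0, 0.0]
ft_force: [0.7, 0.2, 3.3]
grip_width: 0.0374
gripper_force: 44.4
```

Request:
move_arm(
  plan=[
    [0,0,0,0,0,-0.05,1],
    [0,0,0,0,0,-0.05,1],
    [0,0,0,0,0,-0.05,1],
    [0,0,0,0,0,-0.05,1],
    [0,0,0,0,0,0,1],
    [0,0,0,0,0,0,1],
    [0,0,0,0,0,0,1],
    [0,0,0,0,0,0,1],
    [0,0,0,0,0,0,1],
    [0,0,0,0,0,0,1],
  ],
)

```text
clock: 11.6
tool_pos: [0.5389, 0.2052, 0.0819]
orientation: [0.035, 0.999, -0.0, -0.0]
ft_force: [-1.4, -0.2, 4.2]
grip_width: 0.037
gripper_force: 44.5
```

Request:
move_arm(
  plan=[
    [0,0,0,0,0,-0.05,1],
    [0,0,0,0,0,-0.05,1],
    [0,0,0,0,0,-0.05,1],
    [0,0,0,0,0,-0.05,1],
    [0,0,0,0,0,-0.05,1],
    [0,0,0,0,0,0,1],
    [0,0,0,0,0,0,1],
    [0,0,0,0,0,0,1],
    [0,0,0,0,0,0,1],
    [0,0,0,0,0,0,1],
  ],
)

```text
clock: 12.85
tool_pos: [0.5394, 0.2055, 0.0822]
orientation: [0.23, 0.973, 0.0, 0.0]
ft_force: [1.4, 1.9, 2.8]
grip_width: 0.0371
gripper_force: 44.3
```

```bash
cat > f.py <<'E'
from h import *
F=[];M=[]
for i in range(4):
    s=snap('side');st=manip.state();F.append(st['ft_force']);M.append(st['torque'])
q=st['orientation'];print('F',np.mean(F,0).round(2),np.std(F,0).round(2),'M',np.mean(M,0).round(3),'p',st['tool_pos'].round(4),'yaw',np.degrees(np.arctan2(q[1]**2-q[0]**2,2*q[0]*q[1])).round(1))
E
python3 f.py
```

```text
F [1.82 2.53 2.45] [0.74 0.31 0.63] M [ 0.445 -0.377 -0.002] p [0.5393 0.2055 0.0821] yaw 63.5
```

Request:
move_arm(
  plan=[
    [0,0,0,0,0,0.05,1],
    [0,0,0,0,0,0.05,1],
    [0,0,0,0,0,0,1],
    [0,0,0,0,0,0,1],
    [0,0,0,0,0,0,1],
    [0,0,0,0,0,0,1],
    [0,0,0,0,0,0,1],
    [0,0,0,0,0,0,1],
    [0,0,0,0,0,0,1],
    [0,0,0,0,0,0,1],
  ],
)

```text
clock: 14.3
tool_pos: [0.539, 0.2054, 0.0819]
orientation: [0.153, 0.988, 0.0, -0.0]
ft_force: [0.5, 4.3, 3.5]
grip_width: 0.0374
gripper_force: 44.4
```

```bash
python3 f.py
```

```text
F [1.38 5.22 3.18] [0.44 0.5  0.57] M [ 0.961 -0.234  0.005] p [0.539  0.2054 0.0819] yaw 72.5
```

```bash
python3 - <<'E'
from h import *
s=snap('side');t=snap('top')
a=cv2.resize(s['img'][85:145,262:302],(400,600),interpolation=cv2.INTER_CUBIC);b=cv2.resize(t['img'][195:255,140:180],(400,600),interpolation=cv2.INTER_CUBIC)
a=np.hstack([a,b]);a=np.clip(a.astype(float)*1.4,0,255).astype(np.uint8)
cv2.imwrite('pics/c5.png',a[...,::-1])
E
```

```text
(no output)
```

View pics/c5.png

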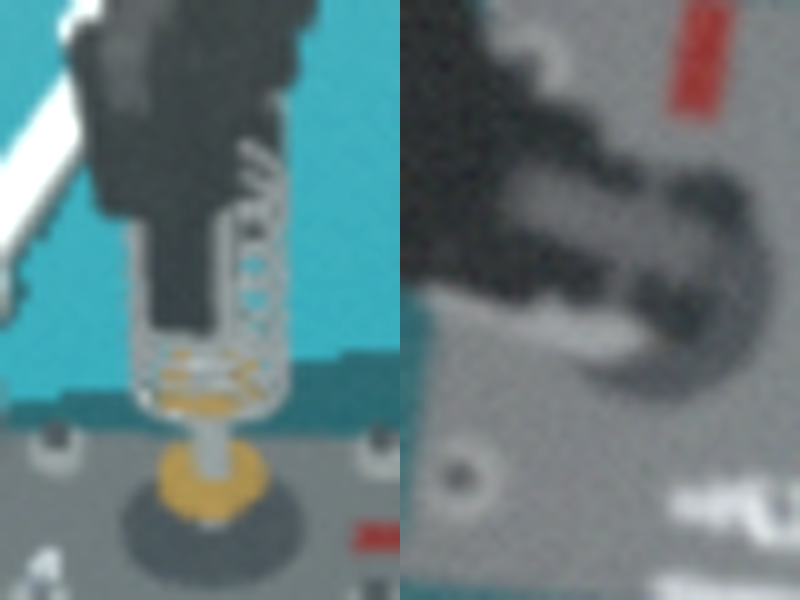

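Side view: the spring ring spans x 133–290 around the rod (212) and its foot is still on top of the upper collar. The lateral force is odd, so I'll check the tail direction against the first picture.

```bash
python3 - <<'E'
from h import *
t=manip.snapshot('top'); im=cv2.cvtColor(cv2.imread('pics/top0.png'),cv2.COLOR_BGR2GRAY).astype(np.float32)
for c in((.529,-.233),(.531,-.2335)):
  print(c,proj(t,[*c,.005]),proj(t,[*c,.065]))
  for r in(.0,.006,.009,.012):
    print(r,[int(cv2.remap(im,*[np.array([[x]],np.float32) for x in proj(t,[c[0]+r*np.cos(a),c[1]+r*np.sin(a),.005])],cv2.INTER_LINEAR)[0,0]) for a in np.radians(range(0,360,20))])
print(im[215:242,388:416].astype(int))
E
```

```text
(0.529, -0.233) [397.81208808 229.87029096] [404.08001229 225.77495316]
0.0 [73, 73, 73, 73, 73, 73, 73, 73, 73, 73, 73, 73, 73, 73, 73, 73, 73, 73]
0.006 [43, 57, 96, 143, 165, 176, 187, 190, 190, 181, 148, 99, 79, 74, 54, 42, 41, 42]
0.009 [41, 64, 126, 159, 170, 177, 187, 192, 198, 205, 193, 139, 102, 107, 59, 41, 44, 40]
0.012 [46, 94, 146, 136, 154, 182, 191, 197, 208, 217, 207, 177, 105, 108, 60, 46, 48, 41]
(0.531, -0.2335) [398.04637596 228.82709779] [404.32838966 224.65455245]
0.0 [47, 47, 47, 47, 47, 47, 47, 47, 47, 47, 47, 47, 47, 47, 47, 47, 47, 47]
0.006 [40, 44, 71, 113, 147, 163, 168, 174, 167, 140, 96, 70, 71, 58, 42, 42, 40, 40]
0.009 [41, 62, 117, 151, 163, 174, 180, 191, 193, 188, 149, 98, 110, 80, 43, 43, 42, 40]
0.012 [59, 97, 147, 136, 138, 179, 184, 193, 200, 209, 193, 131, 113, 82, 58, 63, 69, 64]
[[ 38  39  39  41  40  39  40  36  45  51  73  95 110 127 135 143 141 128
  114 101  79  63  50  42  44  36  43  42]
 [ 41  36  36  38  37  44  44  45  60  87 122 152 170 186 194 196 193 185
  176 156 133 104  68  51  41  41  45  38]
 [ 35  37  33  33  35  38  46  67
[... 2192 characters left out ...]
 59  82 116 153 183 194 204 208 212 216 217 217 209 205 202 201 201 186
  162 133 107  85  63  48  46  45  49  44]
 [ 52  58  86 113 151 182 197 210 218 219 220 217 211 202 190 177 163 143
  113  86  65  54  46  47  42  42  50  48]
 [ 47  51  61  80 109 144 168 187 201 210 208 202 195 179 154 130 108  85
   68  51  52  47  44  44  46  42  48  44]
 [ 46  52  52  55  73  96 116 137 159 165 163 157 149 132 104  83  65  51
   48  46  47  47  47  46  47  42  47  47]
 [ 49  47  48  49  52  58  67  87  97 105 106  95  93  78  67  50  44  46
   43  46  43  45  42  45  47  44  48  44]
 [ 46  45  48  47  48  47  47  52  61  59  60  62  57  52  49  45  45  48
   43  43  46  48  44  41  44  46  48  43]]
```

Request:
move_arm(
  plan=[
    [0,0.01,0,0,0,0,1],
    [0,0,0,0,0,0,1],
    [0,0,0,0,0,0,1],
    [0,0,0,0,0,0,1],
    [0,0,0,0,0,0,1],
    [0,0,0,0,0,0,1],
    [0,0,0,0,0,0,1],
    [0,0,0,0,0,0,1],
    [0,0,0,0,0,0,1],
    [0,0,0,0,0,0,1],
  ],
)

```text
clock: 15.9
tool_pos: [0.5388, 0.2067, 0.0819]
orientation: [0.152, 0.988, -0.0, -0.0]
ft_force: [0.3, -2.3, 2.5]
grip_width: 0.0375
gripper_force: 44.4
```

```bash
python3 f.py
```

```text
F [ 0.06 -2.03  3.04] [0.22 0.43 0.26] M [-0.473 -0.04  -0.015] p [0.5389 0.2068 0.0819] yaw 72.5
```

Request:
move_arm(
  plan=[
    [0,-0.003,0,0,0,0,1],
    [0,0,0,0,0,0,1],
    [0,0,0,0,0,0,1],
    [0,0,0,0,0,0,1],
    [0,0,0,0,0,0.03,1],
    [0,0,0,0,0,0.03,1],
    [0,0,0,0,0,0,1],
    [0,0,0,0,0,0,1],
    [0,0,0,0,0,0,1],
    [0,0,0,0,0,0,1],
  ],
)

```text
clock: 17.35
tool_pos: [0.5388, 0.2063, 0.0818]
orientation: [0.106, 0.994, -0.0, -0.0]
ft_force: [-1.1, -0.2, 2.3]
grip_width: 0.0372
gripper_force: 44.4
```

```bash
python3 f.py
```

```text
F [-1.42 -1.32  2.96] [0.52 0.35 0.36] M [-0.234  0.286 -0.007] p [0.5388 0.2063 0.0818] yaw 77.9
```

Request:
move_arm(
  plan=[
    [0,0,0,0,0,0.04,1],
    [0,0,0,0,0,0.04,1],
    [0,0,0,0,0,0.04,1],
    [0,0,0,0,0,0.04,1],
    [0,0,0,0,0,0.04,1],
    [0,0,0,0,0,0.04,1],
    [0,0,0,0,0,0.04,1],
    [0,0,0,0,0,0,1],
    [0,0,0,0,0,0,1],
    [0,0,0,0,0,0,1],
  ],
)

```text
clock: 18.8
tool_pos: [0.539, 0.2068, 0.0816]
orientation: [-0.113, 0.994, 0.001, 0.0]
ft_force: [2.9, 4.7, -2.9]
grip_width: 0.0374
gripper_force: 43.9
```

```bash
python3 f.py
```

```text
F [ 2.57  4.08 -4.29] [0.47 0.34 0.4 ] M [ 0.904 -0.483 -0.088] p [0.5389 0.2068 0.0816] yaw 103.0
```

Request:
move_arm(
  plan=[
    [0,0,0,0,0,-0.025,1],
    [0,0,0,0,0,-0.025,1],
    [0,0,0,0,0,0,1],
    [0,0,0,0,0,0,1],
    [0,0,0,0,0,0,1],
    [0,0,0,0,0,0,1],
    [0,0,0,0,0,0,1],
    [0,0,0,0,0,0,1],
    [0,0,0,0,0,0,1],
    [0,0,0,0,0,0,1],
  ],
)

```text
clock: 20.25
tool_pos: [0.5383, 0.2068, 0.0817]
orientation: [-0.075, 0.997, 0.0, -0.001]
ft_force: [0.3, 5.4, -3.0]
grip_width: 0.0372
gripper_force: 44.0
```

```bash
python3 f.py
```

```text
F [-0.71  4.83 -1.9 ] [0.24 0.39 0.22] M [1.014 0.085 0.02 ] p [0.5383 0.2068 0.0816] yaw 98.6
```

Request:
move_arm(
  plan=[
    [0.002,0.005,0,0,0,0,1],
    [0,0,0,0,0,0,1],
    [0,0,-0.015,0,0,0,1],
    [0,0,-0.015,0,0,0,1],
    [0,0,-0.015,0,0,0,1],
    [0,0,0,0,0,0,1],
    [0,0,0,0,0,0,1],
    [0,0,0,0,0,0,1],
    [0,0,0,0,0,0,1],
    [0,0,0,0,0,0,1],
  ],
)

```text
clock: 21.7
tool_pos: [0.5392, 0.207, 0.0751]
orientation: [-0.075, 0.997, -0.0, -0.0]
ft_force: [0.4, 2.4, -1.4]
grip_width: 0.0374
gripper_force: 44.2
```

```bash
python3 f.py
```

```text
F [ 0.55  1.   -0.77] [0.51 0.25 0.42] M [ 0.263 -0.104 -0.004] p [0.5392 0.207  0.0751] yaw 98.6
```

Request:
move_arm(
  plan=[
    [0,0,-0.025,0,0,0,1],
    [0,0,-0.025,0,0,0,1],
    [0,0,-0.025,0,0,0,1],
    [0,0,-0.025,0,0,0,1],
    [0,0,-0.025,0,0,0,1],
    [0,0,0,0,0,0,1],
    [0,0,0,0,0,0,1],
    [0,0,0,0,0,0,1],
    [0,0,0,0,0,0,1],
    [0,0,0,0,0,0,1],
  ],
)

```text
clock: 23.15
tool_pos: [0.5391, 0.2071, 0.0564]
orientation: [-0.075, 0.997, -0.0, -0.0]
ft_force: [-1.0, 0.7, -1.2]
grip_width: 0.0371
gripper_force: 44.2
```

```bash
python3 f.py
```

```text
F [-0.79  0.51 -0.94] [0.42 0.64 0.43] M [0.159 0.167 0.015] p [0.5392 0.2071 0.0564] yaw 98.6
```

Request:
move_arm(
  plan=[
    [0,0,-0.015,0,0,0,1],
    [0,0,-0.015,0,0,0,1],
    [0,0,0,0,0,0,1],
    [0,0,0,0,0,0,1],
    [0,0,0,0,0,0,1],
    [0,0,0,0,0,0,1],
    [0,0,0,0,0,0,1],
    [0,0,0,0,0,0,1],
    [0,0,0,0,0,0,1],
    [0,0,0,0,0,0,1],
  ],
)

```text
clock: 24.6
tool_pos: [0.5393, 0.2071, 0.0519]
orientation: [-0.075, 0.997, 0.0, 0.0]
ft_force: [0.6, 0.7, -0.0]
grip_width: 0.037
gripper_force: 44.3
```

```bash
python3 f.py; python3 - <<'E'
from h import *
s=ld('side');t=snap('top')
a=cv2.resize(s['img'][85:145,262:302],(400,600),interpolation=cv2.INTER_CUBIC);b=cv2.resize(t['img'][195:255,140:180],(400,600),interpolation=cv2.INTER_CUBIC)
a=np.clip(np.hstack([a,b])*1.4,0,255).astype(np.uint8);cv2.imwrite('pics/c6.png',a[...,::-1])
E
```

```text
F [ 0.14  1.36 -0.43] [0.29 0.19 0.34] M [ 0.187 -0.091 -0.022] p [0.5392 0.2071 0.0519] yaw 98.6
```

View pics/c6.png

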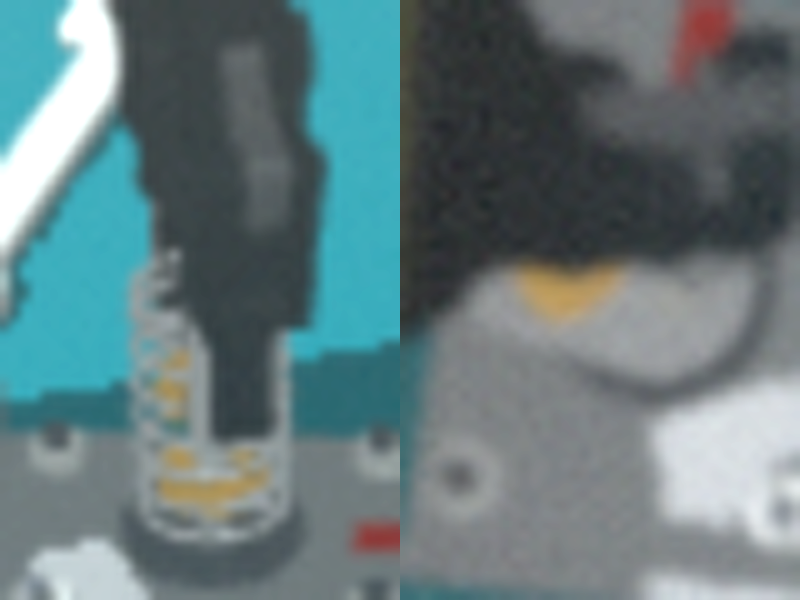

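The spring's lower front edge is at crop y≈537, close above the boss. Force is near zero, so the tail has already entered the lower notch. I'll continue down gently.

Request:
move_arm(
  plan=[
    [0,0,-0.01,0,0,0,1],
    [0,0,-0.01,0,0,0,1],
    [0,0,-0.013,0,0,0,1],
    [0,0,0,0,0,0,1],
    [0,0,0,0,0,0,1],
    [0,0,0,0,0,0,1],
    [0,0,0,0,0,0,1],
    [0,0,0,0,0,0,1],
    [0,0,0,0,0,0,1],
    [0,0,0,0,0,0,1],
  ],
)

```text
clock: 26.1
tool_pos: [0.5392, 0.2071, 0.047]
orientation: [-0.075, 0.997, -0.0, -0.0]
ft_force: [-0.5, 0.6, -1.2]
grip_width: 0.0372
gripper_force: 44.2
```

```bash
python3 f.py
```

```text
F [-0.64  0.47 -0.64] [0.52 0.42 0.32] M [0.11  0.079 0.028] p [0.5392 0.2071 0.047 ] yaw 98.6
```

Request:
move_arm(
  plan=[
    [0,0,-0.008,0,0,0,1],
    [0,0,-0.008,0,0,0,1],
    [0,0,-0.004,0,0,0,1],
    [0,0,0,0,0,0,1],
    [0,0,0,0,0,0,1],
    [0,0,0,0,0,0,1],
    [0,0,0,0,0,0,1],
    [0,0,0,0,0,0,1],
    [0,0,0,0,0,0,1],
    [0,0,0,0,0,0,1],
  ],
)

```text
clock: 27.55
tool_pos: [0.5395, 0.2071, 0.0441]
orientation: [-0.075, 0.997, 0.0, 0.0]
ft_force: [0.8, 0.4, 2.1]
grip_width: 0.0374
gripper_force: 44.5
```

```bash
python3 f.py
```

```text
F [1.08 0.31 2.71] [0.57 0.55 0.64] M [ 0.078 -0.195 -0.015] p [0.5395 0.2071 0.0441] yaw 98.6
```

Request:
move_arm(
  plan=[
    [0,0,0.013,0,0,0,1],
    [0,0,0,0,0,-0.09,1],
    [0,0,0,0,0,-0.09,1],
    [0,0,0,0,0,-0.09,1],
    [0,0,0,0,0,-0.09,1],
    [0,0,0,0,0,-0.09,1],
    [0,0,0,0,0,-0.09,1],
    [0,0,0,0,0,0,1],
    [0,0,0,0,0,0,1],
    [0,0,0,0,0,0,1],
  ],
)

```text
clock: 29.0
tool_pos: [0.5387, 0.2069, 0.0456]
orientation: [0.342, 0.94, -0.0, -0.001]
ft_force: [-1.6, -0.7, 2.0]
grip_width: 0.037
gripper_force: 44.5
```

```bash
python3 f.py
```

```text
F [-1.25 -0.04  2.43] [0.42 0.24 0.21] M [-0.072  0.256  0.012] p [0.539  0.207  0.0457] yaw 50.0
```

Request:
move_arm(
  plan=[
    [0,0,0,0,0,-0.08,1],
    [0,0,0,0,0,-0.08,1],
    [0,0,0,0,0,-0.08,1],
    [0,0,0.006,0,0,0,1],
    [0,0,0,0,0,0,1],
    [0,0,0,0,0,0,1],
    [0,0,0,0,0,0,1],
    [0,0,0,0,0,0,1],
    [0,0,0,0,0,0,1],
    [0,0,0,0,0,0,1],
  ],
)

```text
clock: 30.45
tool_pos: [0.5393, 0.2071, 0.0468]
orientation: [0.512, 0.859, -0.0, -0.0]
ft_force: [-0.2, -0.2, -0.4]
grip_width: 0.0373
gripper_force: 44.3
```

```bash
python3 f.py
```

```text
F [ 0.11 -0.21 -0.38] [0.75 0.34 0.48] M [-0.019  0.008  0.014] p [0.5393 0.2071 0.0468] yaw 28.4
```

Request:
move_arm(
  plan=[
    [0,0,0,0,0,0,0.2],
    [0,0,0,0,0,0,0],
    [0,0,0,0,0,0,-0.5],
    [0,0,0,0,0,0,-1],
    [0,0,0,0,0,0,-1],
    [0,0,0,0,0,0,-1],
    [0,0,0.2,0,0,0,-1],
    [0,0,0.3,0,0,0,-1],
    [0,0,0.3,0,0,0,-1],
    [0,0,0.3,0,0,0,-1],
  ],
)

```text
clock: 31.9
tool_pos: [0.5391, 0.207, 0.2132]
orientation: [0.512, 0.859, 0.0, 0.0]
ft_force: [1.1, -0.1, -0.2]
grip_width: 0.0851
gripper_force: 0.0
```

Request:
move_arm(
  plan=[
    [-0.3,0.2,0,0,0,0,-1],
    [-0.3,0.3,0,0,0,0,-1],
    [-0.2,0.3,0,0,0,0,-1],
    [0,0.3,0,0,0,0,-1],
    [0,0,0,0,0,0,-1],
    [0,0,0,0,0,0,-1],
    [0,0,0,0,0,0,-1],
    [0,0,0,0,0,0,-1],
    [0,0,0,0,0,0,-1],
    [0,0,0,0,0,0,-1],
  ],
)

```text
clock: 33.15
tool_pos: [0.4202, 0.371, 0.2119]
orientation: [0.513, 0.859, 0.0, 0.0]
ft_force: [0.2, 0.1, -0.2]
grip_width: 0.0849
gripper_force: 0.0
```

```bash
python3 f.py; python3 - <<'E'
from h import *
s=ld('side');t=snap('top')
a=cv2.resize(s['img'][95:145,262:302],(480,600),interpolation=cv2.INTER_CUBIC);b=cv2.resize(t['img'][205:245,148:169],(315,600),interpolation=cv2.INTER_CUBIC)
a=np.clip(np.hstack([a,b])*1.2,0,255).astype(np.uint8);cv2.imwrite('pics/c7.png',a[...,::-1])
E
```

```text
F [-0.02  0.08 -0.02] [0.31 0.65 0.75] M [-0.006  0.01   0.011] p [0.4201 0.3713 0.2119] yaw 28.4
```

View pics/c7.png

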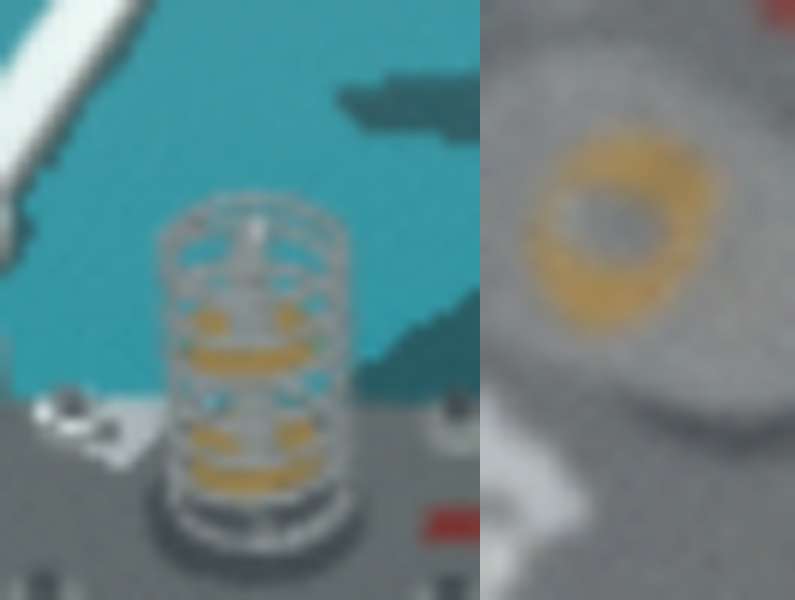

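The spring stands upright around the rod and both collars, home on the boss, with its lower front edge near crop (260,548). A wire end shows at about (262,520), pointing towards the camera (-y) as intended. The gripper is clear, so I'm handing in.

```bash
python3 -c "
from rig import manip
print(manip.hand_in())"
```

```text
the job is handed in; nothing more can be done
None
```

I threaded the spring over the rod, seated it on the boss with its tail under the lower collar, turned the tail towards -y, released it and handed the job in. The tail angle is estimated from the turns made, about 90° from the red stripe, and no verdict came back.

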